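Lay out piled parts cases at their trays

TASK

Take the two piles of clear parts cases apart and set each of the five cases in the empty bay of the white tray that holds the same parts, lying flat on the bay's floor, ready to be topped up. Keep the cases level so that the parts do not mix, and lower them in rather than dropping them.

Things in the scene. Friction and masses are not known exactly. Their poses are not given: they have to be found in the camera images.
- brass_case (a point): Centre (half-way up) of the loose clear parts case filled with gold-coloured brass eyelets, seen through its lid, whose rim has their colour; 110 long (x) x 56 wide (y) x 24 high, plain flat top and bottom, about 0.12 kg, the same either way round; x along its length, z up. The cases start in two stepped piles, one of three and one of two: each upper case lies flat on the one below, set along by about 27 mm; grasp across the width.
- black_case (a point): Centre (half-way up) of the loose clear parts case filled with black connector housings, seen through its lid, whose rim has their colour; 110 long (x) x 56 wide (y) x 24 high, plain flat top and bottom, about 0.12 kg, the same either way round; x along its length, z up. The cases start in two stepped piles, one of three and one of two: each upper case lies flat on the one below, set along by about 27 mm; grasp across the width.
- green_case (a point): Centre (half-way up) of the loose clear parts case filled with green terminal blocks, seen through its lid, whose rim has their colour; 110 long (x) x 56 wide (y) x 24 high, plain flat top and bottom, about 0.12 kg, the same either way round; x along its length, z up. The cases start in two stepped piles, one of three and one of two: each upper case lies flat on the one below, set along by about 27 mm; grasp across the width.
- blue_case (a point): Centre (half-way up) of the loose clear parts case filled with blue crimp sleeves, seen through its lid, whose rim has their colour; 110 long (x) x 56 wide (y) x 24 high, plain flat top and bottom, about 0.12 kg, the same either way round; x along its length, z up. The cases start in two stepped piles, one of three and one of two: each upper case lies flat on the one below, set along by about 27 mm; grasp across the width.
- red_case (a point): Centre (half-way up) of the loose clear parts case filled with red twist-on connectors, seen through its lid, whose rim has their colour; 110 long (x) x 56 wide (y) x 24 high, plain flat top and bottom, about 0.12 kg, the same either way round; x along its length, z up. The cases start in two stepped piles, one of three and one of two: each upper case lies flat on the one below, set along by about 27 mm; grasp across the width.
- brass_bay (a point): Middle of the floor of the empty, grey-lined bay of the white tray whose well is heaped with gold-coloured brass eyelets. The tray is fixed to the table. Bay inside: 126 long (x) x 72 wide (y), floor (this point) 2 above the table; rim 3 thick, only 7 above the table, on three sides. The well lies at the +x end, walls 24 high, from 63 to 119 mm from this point. z up.
- black_bay (a point): Middle of the floor of the empty, grey-lined bay of the white tray whose well is heaped with black connector housings. The tray is fixed to the table. Bay inside: 126 long (x) x 72 wide (y), floor (this point) 2 above the table; rim 3 thick, only 7 above the table, on three sides. The well lies at the +x end, walls 24 high, from 63 to 119 mm from this point. z up.
- green_bay (a point): Middle of the floor of the empty, grey-lined bay of the white tray whose well is heaped with green terminal blocks. The tray is fixed to the table. Bay inside: 126 long (x) x 72 wide (y), floor (this point) 2 above the table; rim 3 thick, only 7 above the table, on three sides. The well lies at the +x end, walls 24 high, from 63 to 119 mm from this point. z up.
- blue_bay (a point): Middle of the floor of the empty, grey-lined bay of the white tray whose well is heaped with blue crimp sleeves. The tray is fixed to the table. Bay inside: 126 long (x) x 72 wide (y), floor (this point) 2 above the table; rim 3 thick, only 7 above the table, on three sides. The well lies at the +x end, walls 24 high, from 63 to 119 mm from this point. z up.
- red_bay (a point): Middle of the floor of the empty, grey-lined bay of the white tray whose well is heaped with red twist-on connectors. The tray is fixed to the table. Bay inside: 126 long (x) x 72 wide (y), floor (this point) 2 above the table; rim 3 thick, only 7 above the table, on three sides. The well lies at the +x end, walls 24 high, from 63 to 119 mm from this point. z up.

How it is judged:
By the outcome, as a careful person would: the job done as asked, in the order asked, and still so for the second after the job is handed in, with the robot touching nothing.
It also fails if it takes over 120 s, if anything falls off the work surface, if the arm or the gripper's body presses on something with over 40 N, if the wrist force passes 120 N, or if a joint passes its speed limit or range.

ROBOT

A 6-joint arm with a two-finger parallel gripper is mounted at the origin on the work surface. World frame = base frame: x ahead of the robot, y to its left, z up, the work surface at z = 0. Lengths are in m, angles in rad, forces in N, time in s.
With the tool pointing down it reaches from about 0.25 to 0.725 m from the base axis. Payload 4 kg.
Tool frame: the origin (TCP) lies midway between the tips of the shut fingers; the grasp point (between the pads) lies 19 mm behind it; z points along the fingers, y is the line along which they close (so a half turn about z gives the same grasp; the last joint's range is limited). The gripper opens to 85 mm and grips with 20 to 120 N. Pads are 22 mm wide; open, the fingers measure 114 mm over their backs; the gripper's body (76 mm by 85 mm) begins 54 mm behind the grasp point. The pads swing forward as they close: fully open they stand 13 mm farther back than shut.
Start: joints at [0, 0.241, 0.005, 1.335, 0, 1.571], TCP at [0.5, -0, 0.231] pointing down, gripper open.
Joint ranges: [-2.72, 2.72], [-1.05, 1.87], [-1.09, 1.28], [-1.99, 2.15], [-1.42, 1.44], [-3.14, 3.14]. Speed limits (rad/s): [2.79, 2.79, 3.14, 3.14, 3.14, 3.14].

INTERFACE

Orientations are given as [roll, pitch, yaw] about the fixed x, y, z axes, in that order (R = Rz(yaw) Ry(pitch) Rx(roll)).
In Python, from bench import readout, get_image, camera_params, workorder, models gives the robot as it stands.
- The arm moves only by the tool step_arm, never from a script. Its argument "series" is a list of rows, each a list of 4 numbers: the shift along the tool's x, y, z in cm, then the turn about the tool's z in degrees. In form: [[x, y, z, twist], ...]. A call has 1 to 20 rows; each row shifts and turns the commanded pose from where the row before left it, along the tool's axes as they then stand; what a row does not reach is not made up. A row lasts 1/12 s, in which the tool goes at most 41.7 mm and 7.16 degrees, less where a joint would pass 70% of its speed; a pose out of reach is approached as far as the arm can. A call with a gripper value outside its range is refused whole. "fingers" is the finger opening in cm, from 0 to 8.54, set as the call begins (left out, the last holds). The fingers move at their own pace and stop on an object; "newtons" is the grip in N (left out, the last holds). Time passes only in rows, so rows that do not move let the fingers close. It gives the time, the measured TCP pose, the force, the opening and the grip force at its end, in the units of the state.
- readout.state(): the state, without advancing time (a new reading comes with each control period).
- get_image(name): name is "scene" or "side" or "wrist"; returns the picture (384x512x3 uint8, red, green, blue); there is no depth.
- camera_params(name): a dict with "fx", "fy", "cx", "cy" (pixels), "eye" and "attitude" of the camera in the world. Camera axes: x right, y down, z forward; pixel columns grow to the right and rows downward; lengths in m; the calibration is good to about 2 mm. A picture is of the moment at which its call begins: read the wrist's pose just before it. camera_params takes no time and is no camera call; for the wrist camera it gives the pose at the moment of the call.
- workorder.close_job(): hands the job in; it is judged then, once.
Trained networks look in the newest picture that a camera, given by its name, has taken for a name from the list of things; names that differ only in an ending like _2 or _b are one class to them, and where a whole thing is asked for, a point or a joint stands for the part that bears it (a point fixed in the world has none). Each returns a list of dicts, best first, with "p" (0 to 1); they miss things now and then, are a little off and sometimes report something else, mostly with a low value. They report only what shows in the picture. A call takes as long as a camera call.
- models.boxes_of(camera, query): "extent" ([left, top, right, bottom] in pixels, round what is visible of it).
- models.masks_of(camera, query): "pixels" (384x512 bool, what is visible of it) and "extent" ([left, top, right, bottom] in pixels, round what is visible of it).
- models.spot_point(camera, query): "uv" ([column, row] in pixels: a listed point, or the origin of a listed thing).
The state is a dict: "t": time; "qpos": joint angles; "qd": joint speeds; "tau": joint torques, N m; "eef_pos": TCP position; "tcp_rot": TCP orientation; "contact_force": force on the tool from outside, world axes, zero at the start; "moment": the same for the moment, N m; "width": finger opening in m; "gripper_force": force on a finger pad.
Only numpy, scipy, OpenCV 4.12 (cv2) and the standard library are available. Lean on these libraries where they do the work, as an engineer would, in place of code of your own. Each camera call takes 0.05 s, during which the arm holds its last target. There are 200 camera calls.

## Working session

There is one attempt and no reset: what is moved stays moved. The work goes in short steps, Python scripts to look and compute and a tool call to move; the robot and the scene stay as the last step left them, time stands still between calls to the robot, and variables do not carry over. Pictures are saved under pics/ and viewed, at most 14 in all, crops included, and the job is handed in when it is done.

Besides the shell and the picture viewer there is one more tool, called as name(argument=value, ...) on one line, values as JSON. step_arm: Moves the arm, as the interface text tells. Its arguments: {"type":"object","properties":{"series":{"type":"array"},"fingers":{"type":"number"},"newtons":{"type":"number"}},"required":["series"]}

```bash
mkdir -p pics
cat > h.py <<'E'
import numpy as np,cv2
from scipy.spatial.transform import Rotation as R
from bench import readout,get_image,camera_params,models
def ray(cam,uv,z,P=None):
    c=P or camera_params(cam)
    a=np.array(c["attitude"],float)
    M=a if a.shape==(3,3) else (R.from_euler('xyz',a).as_matrix() if a.size==3 else R.from_quat(a).as_matrix())
    d=M@np.array([(uv[0]-c["cx"])/c["fx"],(uv[1]-c["cy"])/c["fy"],1.])
    e=np.array(c["eye"]); return e+d*(z-e[2])/d[2]
E
python3 - <<'E'
from h import *
s=readout.state();print(s['t'],s['eef_pos'],s['tcp_rot'])
for c in("scene","side","wrist"):
    im=get_image(c);cv2.imwrite(f"pics/{c}0.png",im[:,:,::-1]);print(c,camera_params(c))
for c in("scene","side"):
  for k in("brass","black","green","blue","red"):
    for n,z in(("_case",.036),("_bay",.002)):
        for r in models.spot_point(c,k+n)[:2]:
            if r["p"]>.2: print(c,k+n,np.round(r["uv"]),round(r["p"],2),np.round(ray(c,r["uv"],z),3))
E
```

```text
0.0 [4.99365241e-01 2.88335785e-05 2.30416668e-01] [-3.13950765e+00 -6.06273092e-05  1.57084460e+00]
scene {'fx': 367.9914960889062, 'fy': 367.9914960889062, 'cx': 258.69400379600586, 'cy': 186.93183753366358, 'eye': array([1.01977104, 0.39128369, 0.49726561]), 'attitude': array([-2.19628386, -0.01547043,  2.29550611])}
side {'fx': 482.67327859249366, 'fy': 482.67327859249366, 'cx': 251.2188069313556, 'cy': 187.78063645843014, 'eye': array([ 0.37833034, -0.81953306,  0.91166773]), 'attitude': array([-2.360678  ,  0.01775819, -0.21418907])}
wrist {'fx': 307.2838158871278, 'fy': 307.2838158871278, 'cx': 257.65490518106265, 'cy': 190.0035088726792, 'eye': array([0.50118291, 0.07977024, 0.3722336 ]), 'attitude': array([2.82552288e+00, 1.91075712e-03, 1.74621719e-04])}
scene brass_case [324. 195.] 0.57 [0.465 0.092 0.036]
scene brass_bay [183. 201.] 0.57 [ 0.652 -0.143  0.002]
scene black_case [255. 164.] 0.82 [ 0.474 -0.094  0.036]
scene black_bay [388. 287.] 0.74 [0.568 0.293 0.002]
scene green_case [335. 190.] 0.72 [0.434 0.1   0.036]
scene green_bay [165. 165.] 0.7 [ 0.59  -0.29   0.002]
scene blue_case [257. 157.] 0.89 [ 0.448 -0.11   0.036]
scene blue_bay [288. 269.] 0.7 [0.65  0.144 0.002]
scene red_case [347. 189.] 0.77 [0.415 0.117 0.036]
scene red_bay [223. 228.] 0.67 [ 0.655 -0.017  0.002]
side brass_bay [307. 246.] 0.65 [ 0.641 -0.156  0.002]
side black_case [221. 254.] 0.88 [ 0.437 -0.159  0.036]
side black_bay [241. 138.] 0.69 [0.569 0.275 0.002]
side green_case [204. 179.] 0.86 [0.434 0.093 0.036]
side green_bay [302. 301.] 0.55 [ 0.587 -0.295  0.002]
side blue_case [218. 234.] 0.85 [ 0.44  -0.097  0.036]
side blue_bay [280. 165.] 0.71 [0.652 0.134 0.002]
side red_case [200. 163.] 0.63 [0.432 0.157 0.036]
side red_case [239. 136.] 0.5 [0.557 0.245 0.036]
side red_bay [297. 202.] 0.85 [ 0.659 -0.013  0.002]
side red_bay [204. 165.] 0.31 [0.446 0.182 0.002]
```

View pics/side0.png

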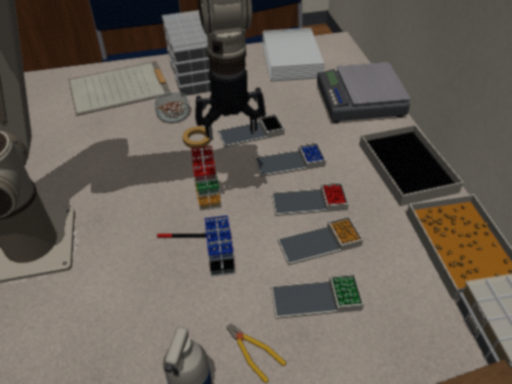

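View pics/scene0.png

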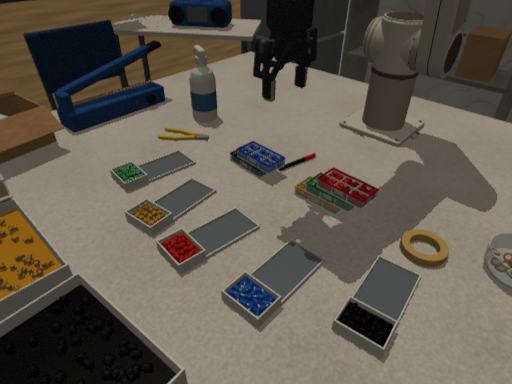

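View pics/wrist0.png

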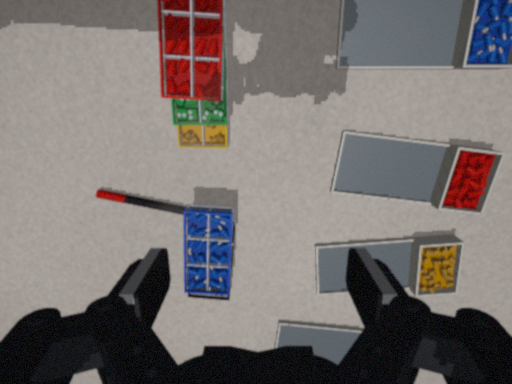

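The side and scene views show pile A (red over green over brass) at about side (204,178). Pile B (blue over black) is at side (219,243). Five trays stand to the right in the order black, blue, red, brass, green, and the wrist view shows the case lengths lying roughly along world y.

```bash
cat >> h.py <<'E'
def rect(cam,pts,z,P=None):
    q=np.array([ray(cam,p,z,P)[:2] for p in pts],np.float32)*1000
    c,(w,h),a=cv2.minAreaRect(q)
    if w<h: w,h,a=h,w,a+90
    return np.round(c,1),round(w,1),round(h,1),round((a+90)%180-90,1)   # mm, long axis angle from world x, deg
def case(cam,name,z,n=1):
    for r in models.masks_of(cam,name)[:n]:
        m=r["pixels"].astype(np.uint8); m=cv2.morphologyEx(m,cv2.MORPH_OPEN,np.ones((3,3)))
        if m.sum()<50: continue
        c=max(cv2.findContours(m,0,1)[0],key=cv2.contourArea)[:,0]
        print(cam,name,round(r["p"],2),np.round(r["extent"]),rect(cam,c+0.0,z))
E
python3 - <<'E'
from h import *
bays=dict(brass=(.647,-.15),black=(.568,.285),green=(.588,-.293),blue=(.651,.139),red=(.657,-.015))
for cam in("scene","side"):
    im=cv2.imread(f"pics/{cam}0.png").astype(int)
    b,g,r=im[:,:,0],im[:,:,1],im[:,:,2]
    m=((b-r>4)&(abs(b-r)<40)&(g>55)&(g<150)).astype(np.uint8)
    m=cv2.morphologyEx(m,cv2.MORPH_OPEN,np.ones((3,3)))
    n,l,st,ce=cv2.connectedComponentsWithStats(m,connectivity=4)
    for i in range(1,n):
        if st[i,4]<300: continue
        p=ray(cam,ce[i],.002)[:2]
        for k,v in bays.items():
            if np.hypot(*(p-v))<.05:
                c=max(cv2.findContours((l==i).astype(np.uint8),0,1)[0],key=cv2.contourArea)[:,0]
                print(cam,k,rect(cam,c+0.,.002),st[i,4],np.round(p,3))
case("wrist","blue_case",.048); case("wrist","red_case",.072);case("wrist","black_case",.024)
for k,z in(("blue",.048),("red",.072),("green",.048)):
  case("scene",k+"_case",z); case("side",k+"_case",z)
E
```

```text
side black (array([575.7, 295.4]), 118.4, 58.5, 4.0) 409 [0.569 0.292]
side blue (array([654.6, 144.4]), 118.8, 59.2, -0.4) 576 [0.656 0.143]
side red (array([663.3, -10.2]), 120.1, 60.4, -6.7) 794 [ 0.663 -0.011]
side brass (array([ 647.1, -149.6]), 120.7, 63.2, 4.7) 1058 [ 0.646 -0.15 ]
side green (array([ 593.1, -288.9]), 121.4, 64.3, -6.5) 1455 [ 0.593 -0.29 ]
wrist blue_case 0.64 [182. 206. 234. 296.] (array([ 441.6, -104. ]), 119.1, 58.1, 86.4)
wrist red_case 0.6 [158.   0. 220. 102.] (array([441.6, 112.5]), 83.8, 58.5, 86.7)
wrist black_case 0.79 [189. 221. 239. 300.] (array([ 435.2, -185.8]), 52.6, 8.4, -3.8)
side blue_case 0.74 [191. 144. 217. 184.] (array([440.1, 142.4]), 144.4, 60.2, 86.5)
scene red_case 0.96 [318. 165. 381. 208.] (array([455.1, 130.5]), 125.5, 86.5, 86.8)
side red_case 0.87 [192. 145. 218. 182.] (array([439.4, 114.6]), 134.7, 55.1, 86.7)
side green_case 0.56 [197. 181. 218. 198.] (array([439.3,  47.2]), 56.9, 49.4, -0.0)
```

step_arm(series=[[-2.6,-1.45,1.5,0],[-2.6,-1.45,1.5,0],[-2.6,-1.45,1.5,0],[-2.6,-1.45,1.5,0],[0,0,0,3.6],[0,0,0,0],[0,0,0,0],[0,0,0,0]], fingers=8.5, newtons=40)

```text
t: 2.27
eef_pos: [0.4429, -0.1037, 0.1719]
tcp_rot: [3.14, 0.0, 1.51]
contact_force: [-0.0, 0.4, -0.1]
width: 0.0847
gripper_force: 0.0
```

Run:
```python
from h import *
s=readout.state();print(s['eef_pos'],np.degrees(s['tcp_rot']),s['qpos'])
im=get_image("wrist");cv2.imwrite("pics/w1.png",im[:,:,::-1])
case("wrist","blue_case",.048);case("wrist","black_case",.024);case("wrist","green_case",.048)
```

```text
[ 0.44288165 -0.10374454  0.17191918] [1.79910520e+02 3.77731202e-03 8.65058642e+01] [-2.30232216e-01  1.87654917e-01 -2.21910011e-01  1.15968088e+00
  1.98074534e-04  1.40154839e+00]
wrist blue_case 0.85 [218. 124. 288. 241.] (array([ 440.1, -106.6]), 110.6, 57.3, 86.5)
wrist black_case 0.81 [228. 244. 280. 256.] (array([ 433.6, -182.4]), 55.2, 14.2, -3.5)
wrist green_case 0.64 [203.   0. 275.   3.] (array([438. ,  39.6]), 49.9, 3.3, -3.5)
```

View pics/w1.png

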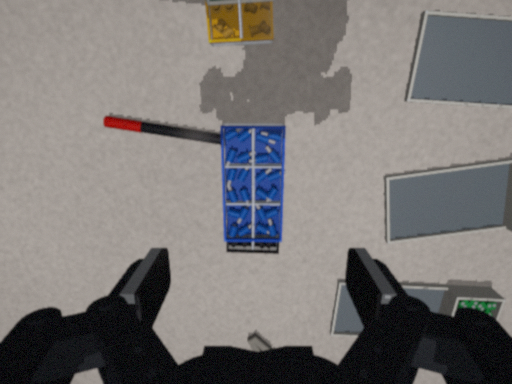

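step_arm(series=[[-0.3,-0.26,3,0],[0,0,3.8,0],[0,0,3.8,0],[0,0,2.3,0],[0,0,1.0,0],[0,0,0.5,0],[0,0,0,0],[0,0,0,0],[0,0,0,0],[0,0,0,0]])

```text
t: 3.3
eef_pos: [0.4405, -0.1071, 0.0285]
tcp_rot: [3.139, 0.001, 1.508]
contact_force: [-0.2, -0.2, 0.7]
width: 0.0849
gripper_force: 0.0
```

step_arm(series=[[0,0,0,0],[0,0,0,0],[0,0,0,0],[0,0,0,0],[0,0,0,0],[0,0,0,0],[0,0,0,0],[0,0,0,0],[0,0,0,0],[0,0,0,0]], fingers=4.5, newtons=40)

```text
t: 4.13
eef_pos: [0.4397, -0.107, 0.0281]
tcp_rot: [3.14, 0.0, 1.508]
contact_force: [-1.0, 0.3, 4.8]
width: 0.0553
gripper_force: 43.1
```

Run:
```python
from h import *
cv2.imwrite("pics/s2.png",get_image("scene")[100:230,180:400,::-1].repeat(3,0).repeat(3,1))
```

```text
(no output)
```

View pics/s2.png

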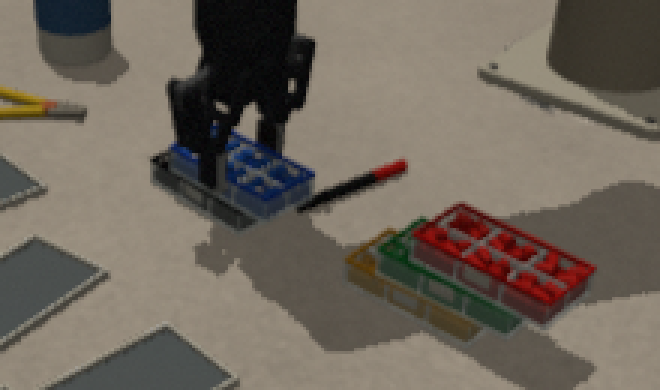

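Blue is gripped at 55 mm, and the black case below it is in place.

step_arm(series=[[0,0,-1,0],[0,0,-2.5,0],[0,0,-3.5,0],[0,0,-3.5,0],[0,0,-3.5,0],[0,0,-3.5,0],[3,0.8,0,0],[3.3,0.9,0,0],[3.3,0.9,0,0],[3.3,0.9,0,0],[3.3,0.9,0,0],[2,0.6,0,0],[0,0,0,0],[0,0,0,0]])

```text
t: 5.35
eef_pos: [0.5002, 0.0726, 0.2016]
tcp_rot: [-3.14, 0.001, 1.51]
contact_force: [-0.2, -0.0, -0.7]
width: 0.0549
gripper_force: 42.9
```

```bash
cat >> h.py <<'E'
def liners(cam,im=None,P=None,exp=True):
    bays=dict(brass=(.647,-.15),black=(.576,.293),green=(.590,-.291),blue=(.654,.142),red=(.661,-.012))
    P=P or camera_params(cam)
    if im is None: im=get_image(cam)[:,:,::-1]
    im=im.astype(int);b,g,r=im[:,:,0],im[:,:,1],im[:,:,2]
    m=((b-r>4)&(b-r<40)&(g>45)&(g<150)).astype(np.uint8)
    m=cv2.morphologyEx(m,cv2.MORPH_OPEN,np.ones((5,5)))
    n,l,st,ce=cv2.connectedComponentsWithStats(m,connectivity=4)
    for i in range(1,n):
        if st[i,4]<800: continue
        p=ray(cam,ce[i],.002,P)[:2]
        for k,v in bays.items():
            if np.hypot(*(p-v))<.05:
                c=max(cv2.findContours((l==i).astype(np.uint8),0,1)[0],key=cv2.contourArea)[:,0]
                print(cam,k,rect(cam,c+0.,.002,P),st[i,:4])
E
python3 - <<'E'
from h import *
s=readout.state();print(s['eef_pos'],np.degrees(s['tcp_rot']),s['width'])
P0={'fx': 307.2838158871278, 'fy': 307.2838158871278, 'cx': 257.65490518106265, 'cy': 190.0035088726792, 'eye':[0.50118291, 0.07977024, 0.3722336 ], 'attitude':[2.82552288e+00, 1.91075712e-03, 1.74621719e-04]}
liners("wrist",cv2.imread("pics/wrist0.png"),P0)
P=camera_params("wrist");im=get_image("wrist")[:,:,::-1];cv2.imwrite("pics/w2.png",im);liners("wrist",im,P)
E
```

```text
[0.50024919 0.07258629 0.20158478] [-1.79918576e+02  3.91975728e-02  8.65451657e+01] 0.054895037871474574
wrist blue (array([654.3, 137.6]), 124.1, 63.6, 0.0) [341   0 122  66]
wrist red (array([663. , -13.2]), 124.1, 70.5, -7.0) [336 135 109  66]
wrist brass (array([ 679. , -150.4]), 68.3, 59.8, -85.1) [366 243  45  43]
wrist brass (array([ 605.1, -156.9]), 68.3, 39.2, -86.4) [319 247  30  44]
wrist green (array([ 589.3, -288.9]), 116.7, 61.8, -7.2) [279 326  79  38]
wrist blue (array([665.6, 141.2]), 101.0, 71.1, 0.0) [360  52 102  76]
wrist red (array([663., -14.]), 123.4, 69.1, -7.0) [342 196 110  57]
wrist brass (array([ 670.3, -184.4]), 67.7, 50.7, -37.0) [372 320  42  35]
```

View pics/w2.png

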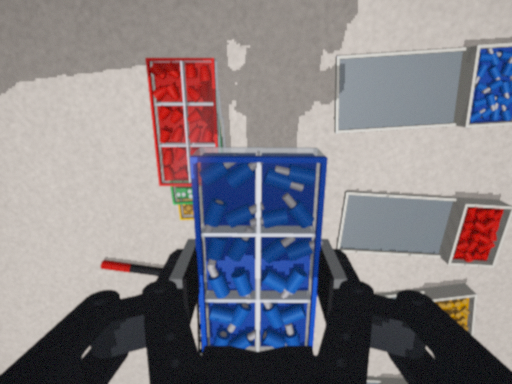

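Blue is held level. The blue bay liner lies at about (337–465, 50–130) px, and I put its centre at about (654, 141) mm with yaw 0.

step_arm(series=[[1.5,2.99,0,0],[1.57,2.99,0,0],[1.57,2.99,0,0],[1.57,2.99,0,0],[1.57,2.98,0,0],[0,0,0,-7.1],[0,0,0,-7.1],[0,0,0,-7.1],[0,0,0,-7.1],[0,0,0,-7.1],[0,0,0,-7.1],[0,0,0,-7.1],[0,0,0,-7.1],[0,0,0,-7.1],[0,0,0,-7.1],[0,0,0,-7.1],[0,0,0,-7.1],[0,0,0,-7.1],[0,0,0,-1.2]])

```text
t: 6.98
eef_pos: [0.6542, 0.1379, 0.202]
tcp_rot: [-3.141, -0.001, 3.14]
contact_force: [-0.1, -0.5, -1.2]
width: 0.0553
gripper_force: 43.1
```

step_arm(series=[[0,0,3,0],[0,0,3,0],[0,0,3,0],[0,0,2,0],[0,0,0,0],[0,0,0,0],[0,0,0,0]])

```text
t: 7.57
eef_pos: [0.6556, 0.1394, 0.094]
tcp_rot: [3.141, 0.002, 3.138]
contact_force: [0.2, -0.2, -1.0]
width: 0.0549
gripper_force: 43.0
```

Run:
```python
from h import *
s=readout.state();print(s['eef_pos'],np.degrees(s['tcp_rot']),s['width'],s['qpos'])
P=camera_params("wrist");im=get_image("wrist")[:,:,::-1];cv2.imwrite("pics/w3.png",im);liners("wrist",im,P)
```

```text
[0.65556896 0.13942424 0.09398007] [1.79978367e+02 1.28496895e-01 1.79791974e+02] 0.05486395902346409 [ 2.09602267e-01  6.56255813e-01  2.90124215e-01  1.20239293e+00
 -1.05587192e-04  2.13232465e-01]
wrist black (array([578.4, 292.1]), 121.0, 69.1, 5.2) [415   0  97 175]
wrist blue (array([606.2, 157.2]), 39.1, 27.5, 89.8) [255 111  53  38]
wrist red (array([662.3, -13.8]), 124.5, 69.1, -7.0) [ 16 118  98 153]
```

View pics/w3.png

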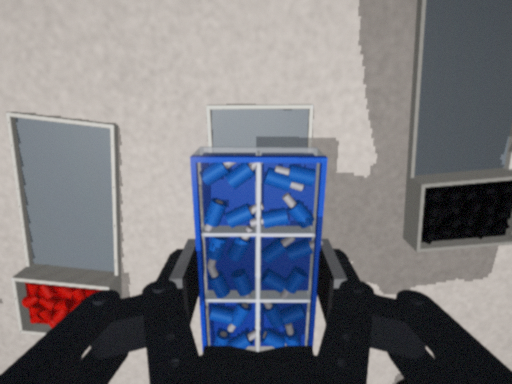

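The held case sits over the blue bay. The bay's rim shows at columns 209–312 and its near end at row 107.

Run:
```python
from h import *
im=cv2.imread("pics/w3.png").astype(int)
print(im[125,204:218].sum(1),im[125,303:318].sum(1),im[100:116,235].sum(1))
for uv in((211,125),(310.5,125),(260,109)): print(np.round(ray("wrist",uv,.002)*1000,1))
# held case: top rim corners, top at TCP z+20mm
z=readout.state()['eef_pos'][2]+.020
for uv in((192,157),(326,157),(259,157)): print(np.round(ray("wrist",uv,z)*1000,1))
```

```text
[571 576 588 605 625 619 550 454 438 464 462 460 461 459] [439 435 436 427 408 444 564 621 615 567 572 574 584 587 584] [574 573 560 512 465 547 615 632 589 521 467 465 466 467 465 465]
[603.3 105.    2. ]
[603.5 179.6   2. ]
[591.8 141.8   2. ]
[603.3 113.5 114.7]
[603.5 167.3 114.7]
[603.4 140.4 114.7]
```

step_arm(series=[[0.2,0.1,2,0],[0,0,3,0],[0,0,2,0],[0,0,0.8,0],[0,0,0.4,0],[0,0,0.2,0],[0,0,0,0],[0,0,0,0],[0,0,0,0]])

```text
t: 8.37
eef_pos: [0.6538, 0.1412, 0.0101]
tcp_rot: [3.141, 0.003, 3.14]
contact_force: [-0.3, 0.1, -1.4]
width: 0.0552
gripper_force: 43.0
```

step_arm(series=[[0,0,0.1,0],[0,0,0.1,0],[0,0,0.1,0],[0,0,0.1,0],[0,0,0,0],[0,0,0,0]])

```text
t: 8.87
eef_pos: [0.6529, 0.141, 0.0061]
tcp_rot: [3.141, 0.001, 3.14]
contact_force: [-3.0, -0.6, 7.9]
width: 0.0549
gripper_force: 43.9
```

step_arm(series=[[0,0,0,0],[0,0,0,0],[0,0,0,0],[0,0,0,0],[0,0,0,0],[0,0,-1,0],[0,0,-3,0],[0,0,-4,0],[0,0,-4,0],[0,0,-4,0],[2.39,-2.95,0,0],[2.39,-2.95,0,0],[2.39,-2.95,0,0],[2.39,-2.95,0,0],[2.39,-2.95,0,0],[2.39,-2.95,0,0],[2.39,-2.95,0,0],[2.39,-2.95,0,0],[2.39,-2.95,0,0]], fingers=8.5)

```text
t: 10.45
eef_pos: [0.4358, -0.1253, 0.1652]
tcp_rot: [-3.141, 0.001, 3.14]
contact_force: [0.6, -0.4, -0.1]
width: 0.0851
gripper_force: 0.0
```

step_arm(series=[[0,0,0,7.1],[0,0,0,7.1],[0,0,0,7.1],[0,0,0,7.1],[0,0,0,7.1],[0,0,0,7.1],[0,0,0,7.1],[0,0,0,7.1],[0,0,0,7.1],[0,0,0,7.1],[0,0,0,7.1],[0,0,0,7.1],[0,0,0,7.1],[0,0,0,1.2],[0,0,0,0],[0,0,0,0]])

```text
t: 11.78
eef_pos: [0.4371, -0.1242, 0.1647]
tcp_rot: [3.141, 0.0, 1.51]
contact_force: [-0.0, 0.2, 0.6]
width: 0.0849
gripper_force: 0.0
```

```bash
cat > look.py <<'E'
from h import *
import sys
s=readout.state();p=s['eef_pos']*1000;print(s['t'],np.round(p,1),np.round(np.degrees(s['tcp_rot']),2))
P=camera_params("wrist");im=get_image("wrist")[:,:,::-1];cv2.imwrite(f"pics/{sys.argv[1]}.png",im);liners("wrist",im,P)
for a in sys.argv[2:]:
    n,z=a.split(":");case("wrist",n,float(z))
E
python3 look.py w4 black_case:.024
python3 - <<'E'
from h import *
a=get_image("scene")[100:330,120:440,::-1];cv2.imwrite("pics/s4.png",cv2.resize(a,None,fx=2.4,fy=2.4))
E
```

```text
11.7833 [ 437.1 -124.2  164.7] [1.7996e+02 1.0000e-02 8.6540e+01]
wrist red (array([640.7, -14.9]), 81.8, 64.4, -3.4) [425   0  87  80]
wrist brass (array([ 644. , -152.8]), 116.9, 69.9, 4.9) [400 147 112  77]
wrist green (array([ 621.7, -284.8]), 68.2, 48.2, -7.6) [397 277  57  37]
wrist black_case 0.88 [230. 126. 295. 242.] (array([ 438.6, -132.9]), 112.5, 55.6, 84.2)
```

View pics/s4.png

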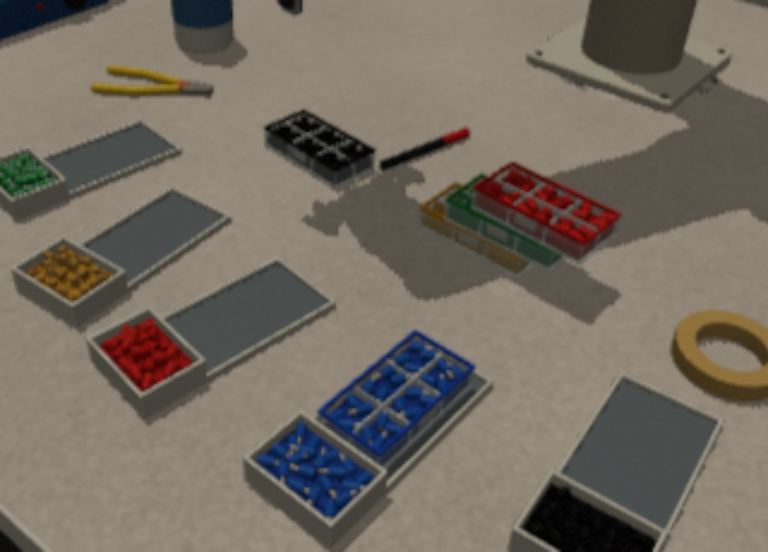

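Blue lies flat in its bay with an even margin. Black is now exposed at about (439, -133) mm.

step_arm(series=[[-0.85,0.2,3,1.2],[0,0,3.8,0],[0,0,3.8,0],[0,0,3.2,0],[0,0,1.2,0],[0,0,0.7,0],[0,0,0.3,0],[0,0,0,0],[0,0,0,0]])

```text
t: 12.68
eef_pos: [0.4396, -0.1331, 0.0053]
tcp_rot: [3.139, 0.0, 1.487]
contact_force: [0.3, 0.0, 0.6]
width: 0.0849
gripper_force: 0.0
```

step_arm(series=[[0,0,0,0],[0,0,0,0],[0,0,0,0],[0,0,0,0],[0,0,0,0],[0,0,0,0],[0,0,0,0],[0,0,0,0]], fingers=4.5)

```text
t: 13.35
eef_pos: [0.4394, -0.1331, 0.0055]
tcp_rot: [3.139, 0.001, 1.487]
contact_force: [-0.5, 1.0, 5.5]
width: 0.0553
gripper_force: 43.1
```

step_arm(series=[[0,0,-1,0],[0,0,-3,0],[0,0,-3.8,0],[0,0,-3.8,0],[0,0,-3.8,0],[0,0,-3.8,0],[3.63,0.85,0,0],[3.63,0.85,0,0],[3.63,0.85,0,0],[3.63,0.85,0,0],[3.63,0.85,0,0],[3.63,0.85,0,0],[3.63,0.85,0,0],[3.63,0.85,0,0],[3.63,0.85,0,0],[3.63,0.85,0,0],[3.63,0.85,0,0],[3.63,0.85,0,0]])

```text
t: 14.85
eef_pos: [0.5765, 0.2945, 0.1962]
tcp_rot: [-3.141, 0.0, 1.487]
contact_force: [1.1, -0.6, -1.4]
width: 0.0551
gripper_force: 43.0
```

step_arm(series=[[0,0,0,-7.1],[0,0,0,-7.1],[0,0,0,-7.1],[0,0,0,-7.1],[0,0,0,-7.1],[0,0,0,-7.1],[0,0,0,-7.1],[0,0,0,-7.1],[0,0,0,-7.1],[0,0,0,-7.1],[0,0,0,-7.1],[0,0,0,-7.1],[0,0,0,-7.1],[0,0,2,-7.1],[0,0,4,-0.6],[0,0,4,0],[0,0,0,0],[0,0,0,0]])

```text
t: 16.35
eef_pos: [0.574, 0.2915, 0.0937]
tcp_rot: [-3.139, -0.007, -3.051]
contact_force: [0.3, 0.3, 0.4]
width: 0.0551
gripper_force: 43.2
```

```bash
python3 look.py w5
```

```text
16.35 [574.  291.5  93.7] [-179.84   -0.41 -174.8 ]
wrist blue (array([612.2, 144.4]), 82.3, 40.9, 52.0) [ 27 197  80  69]
```

View pics/w5.png

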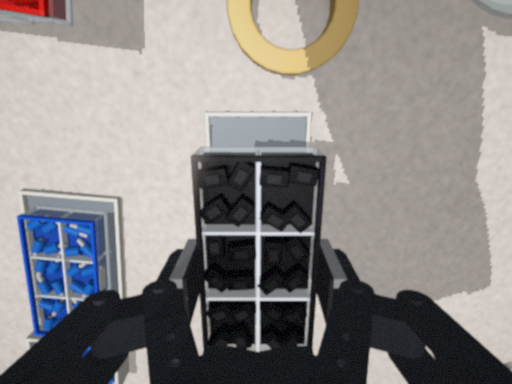

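Black is held level over its bay. The bay's rim shows at columns 207–310, with its near end at row 114.

```bash
cat > fit.py <<'E'
from h import *
import sys
# args: image, row for side edges, top-rim row guess, case lid far row; TCP height over the case bottom (mm)
f,row,h=sys.argv[1],int(sys.argv[2]),float(sys.argv[3])
s=readout.state();t=s['eef_pos']*1000;yaw=s['tcp_rot'][2]
im=cv2.imread(f"pics/{f}.png").astype(int);b=im[:,:,0]-im[:,:,2]
g=cv2.medianBlur(((b>4)&(b<40)).astype(np.uint8),5)
r=g[row]; i=257
if not r[i]: print("no liner at mid")
a=i
while r[a-1]: a-=1
c=i
while r[c+1]: c+=1
d=row
while g[d-1,235]: d-=1
d2=row
while g[d2-1,285]: d2-=1
A,B,C,C2=[ray("wrist",u,.002)*1000 for u in((a-.5,row),(c+.5,row),(235,d-.5),(285,d2-.5))]
X=np.array([np.cos(yaw),np.sin(yaw)]);Y=np.array([np.sin(yaw),-np.cos(yaw)])
rel=lambda p:np.round([(p-t)[:2]@X,(p-t)[:2]@Y],1)
print("edges",a,c,d,d2,"left/right",rel(A),rel(B),"end",rel(C),rel(C2))
ctr=np.array([(rel(C)[0]+rel(C2)[0])/2-63,(rel(A)[1]+rel(B)[1])/2])
print("bay centre rel TCP (tool x,y mm)",ctr,"skew deg",np.round(np.degrees(np.arctan2(rel(C2)[0]-rel(C)[0],rel(C2)[1]-rel(C)[1])),1))
z=(t[2]-h+24)/1000
L,Rr=[ray("wrist",u,z)*1000 for u in((192,157),(326,157))]
print("case end rel",rel(L),rel(Rr),"-> case ctr x",(rel(L)+rel(Rr))[0]/2-55)
E
python3 fit.py w5 132 5.5
```

```text
edges 211 305 117 117 left/right [ 47.7 -36.1] [47.7 36.3] end [ 59.2 -17.2] [59.2 20.4]
bay centre rel TCP (tool x,y mm) [-3.8  0.1] skew deg 0.0
case end rel [ 52.2 -26.9] [52.2 27.7] -> case ctr x -2.799999999999997
```

step_arm(series=[[-0.1,0,2,0],[0,0,3,0],[0,0,2,0],[0,0,0.8,0],[0,0,0.3,0],[0,0,0,0],[0,0,0,0]])

```text
t: 16.98
eef_pos: [0.5794, 0.2938, 0.018]
tcp_rot: [3.14, 0.004, -3.051]
contact_force: [0.3, -0.0, -1.2]
width: 0.0551
gripper_force: 43.2
```

step_arm(series=[[0,0,0.1,0],[0,0,0.1,0],[0,0,0.1,0],[0,0,0.1,0],[0,0,0,0]])

```text
t: 17.4
eef_pos: [0.5774, 0.2928, 0.0113]
tcp_rot: [-3.142, -0.0, -3.051]
contact_force: [-1.0, 0.4, -1.7]
width: 0.0549
gripper_force: 43.2
```

step_arm(series=[[0,0,0.1,0],[0,0,0.1,0],[0,0,0.1,0],[0,0,0.1,0],[0,0,0,0],[0,0,0,0]])

```text
t: 17.9
eef_pos: [0.5775, 0.2928, 0.0077]
tcp_rot: [3.142, 0.0, -3.051]
contact_force: [-0.3, -1.8, 2.5]
width: 0.0552
gripper_force: 43.6
```

step_arm(series=[[0,0,0,0],[0,0,0,0],[0,0,0,0],[0,0,0,0],[0,0,0,0],[0,0,-1,0],[0,0,-3,0],[0,0,-3.8,0],[0,0,-3.8,0],[0,0,-3.8,0],[0,0,-3.6,0],[2.54,-2.86,0,0],[2.54,-2.86,0,0],[2.54,-2.86,0,0],[2.54,-2.86,0,0],[2.54,-2.86,0,0],[2.54,-2.86,0,0]], fingers=8.5)

```text
t: 19.32
eef_pos: [0.4401, 0.1069, 0.1981]
tcp_rot: [-3.142, 0.001, -3.05]
contact_force: [0.9, -1.3, 0.2]
width: 0.0851
gripper_force: 0.0
```

step_arm(series=[[0,0,0,7.1],[0,0,0,7.1],[0,0,0,7.1],[0,0,0,7.1],[0,0,0,7.1],[0,0,0,7.1],[0,0,0,7.1],[0,0,0,7.1],[0,0,0,7.1],[0,0,0,7.1],[0,0,0,7.1],[0,0,0,7.1],[0,0,0,7.1],[0,0,0,6.4],[0,0,0,0],[0,0,0,0]])

```text
t: 20.65
eef_pos: [0.4414, 0.1082, 0.198]
tcp_rot: [3.141, -0.0, 1.513]
contact_force: [-0.5, -0.3, 0.4]
width: 0.0853
gripper_force: 0.0
```

```bash
python3 look.py w6 red_case:.072 green_case:.048 brass_case:.024
```

```text
20.65 [441.4 108.2 198. ] [ 1.7995e+02 -2.0000e-02  8.6660e+01]
wrist black (array([562.3, 256.3]), 89.7, 13.7, -3.3) [326   0  94  17]
wrist blue (array([621.8, 140.7]), 70.3, 58.5, 89.7) [392  91  61  68]
wrist red (array([663. , -13.8]), 122.9, 69.0, -7.0) [389 222 109  55]
wrist red_case 0.71 [220.  98. 285. 222.] (array([440.1, 125.6]), 111.7, 57.7, 86.8)
wrist green_case 0.96 [231. 220. 288. 234.] (array([439.2,  51.7]), 55.3, 17.1, -3.4)
wrist brass_case 0.64 [236. 235. 282. 248.] (array([436.8,  25.1]), 55.5, 16.1, 0.2)
```

step_arm(series=[[1.72,-0.24,2,0],[0,0,3.8,0],[0,0,3.8,0],[0,0,2.9,0],[0,0,1.2,0],[0,0,0.5,0],[0,0,0.3,0],[0,0,0,0],[0,0,0,0]])

```text
t: 21.6
eef_pos: [0.4411, 0.1257, 0.0534]
tcp_rot: [3.139, -0.001, 1.51]
contact_force: [0.0, -0.3, -0.1]
width: 0.0849
gripper_force: 0.0
```

step_arm(series=[[0,0,0,0],[0,0,0,0],[0,0,0,0],[0,0,0,0],[0,0,0,0],[0,0,0,0],[0,0,0,0],[0,0,0,0]], fingers=4.5)

```text
t: 22.27
eef_pos: [0.4408, 0.1258, 0.0535]
tcp_rot: [3.139, -0.001, 1.51]
contact_force: [-1.6, 0.4, 5.4]
width: 0.0547
gripper_force: 42.4
```

step_arm(series=[[0,0,-1,0],[0,0,-3,0],[0,0,-3.8,0],[0,0,-3.8,0],[0,0,-3,0],[-1.8,3.29,0,0],[-1.8,3.29,0,0],[-1.8,3.29,0,0],[-1.8,3.29,0,0],[-1.8,3.29,0,0],[-1.8,3.29,0,0],[-1.78,3.29,0,0]])

```text
t: 23.27
eef_pos: [0.6631, -0.0154, 0.1979]
tcp_rot: [-3.141, 0.0, 1.51]
contact_force: [0.7, 0.2, -1.1]
width: 0.0553
gripper_force: 43.3
```

step_arm(series=[[0,0,0,-7.1],[0,0,0,-7.1],[0,0,0,-7.1],[0,0,0,-7.1],[0,0,0,-7.1],[0,0,0,-7.1],[0,0,0,-7.1],[0,0,0,-7.1],[0,0,0,-7.1],[0,0,0,-7.1],[0,0,0,-7.1],[0,0,0,-7.1],[0,0,3,-1.3],[0,0,3.8,0],[0,0,3.8,0],[0,0,0,0],[0,0,0,0],[0,0,0,0]])

```text
t: 24.77
eef_pos: [0.6633, -0.0142, 0.0941]
tcp_rot: [3.141, 0.002, 3.019]
contact_force: [0.8, 1.2, 0.8]
width: 0.0549
gripper_force: 43.4
```

```bash
python3 look.py w7; python3 fit.py w7 132 5.5
```

```text
24.7667 [663.3 -14.2  94.1] [1.7999e+02 1.2000e-01 1.7300e+02]
wrist blue (array([653.3, 141.8]), 124.4, 69.2, -0.1) [409  66 103 168]
wrist brass (array([ 646.5, -153.1]), 125.6, 68.9, 4.9) [ 11 105 136 161]
wrist red (array([618.7,   8.4]), 39.3, 16.5, 83.0) [254 122  53  23]
edges 213 306 111 111 left/right [ 47.4 -34. ] [47.4 37.2] end [ 63.2 -16.6] [63.2 20.5]
bay centre rel TCP (tool x,y mm) [0.2 1.6] skew deg 0.0
case end rel [ 52.5 -26.5] [52.5 27.9] -> case ctr x -2.5
```

View pics/w7.png

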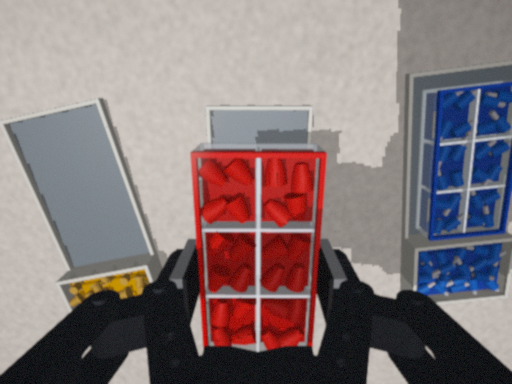

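Red is held level over its bay, with the bay end at row 108 and its sides at columns 210–310. Blue sits inside its bay.

step_arm(series=[[0.15,0.1,2,0],[0,0,3,0],[0,0,2,0],[0,0,0.8,0],[0,0,0.3,0],[0,0,0.1,0],[0,0,0.1,0],[0,0,0.1,0],[0,0,0,0],[0,0,0,0]])

```text
t: 25.65
eef_pos: [0.6615, -0.013, 0.0094]
tcp_rot: [3.141, 0.002, 3.019]
contact_force: [0.1, 0.5, -0.9]
width: 0.0551
gripper_force: 43.4
```

step_arm(series=[[0,0,0.1,0],[0,0,0.1,0],[0,0,0.1,0],[0,0,0,0],[0,0,0,0]])

```text
t: 26.07
eef_pos: [0.6613, -0.013, 0.0076]
tcp_rot: [3.141, 0.002, 3.019]
contact_force: [-3.9, -0.5, 9.0]
width: 0.0549
gripper_force: 44.5
```

step_arm(series=[[0,0,0,0],[0,0,0,0],[0,0,0,0],[0,0,0,0],[0,0,0,0],[0,0,-1,0],[0,0,-3,0],[0,0,-3.8,0],[0,0,-3.8,0],[0,0,-3.8,0],[3.33,1.15,0,0],[3.33,1.15,0,0],[3.33,1.15,0,0],[3.33,1.15,0,0],[3.33,1.15,0,0],[3.33,1.15,0,0],[3.33,1.15,0,0]], fingers=8.5)

```text
t: 27.48
eef_pos: [0.4378, 0.0958, 0.16]
tcp_rot: [3.141, 0.001, 3.019]
contact_force: [-0.7, 0.2, 0.4]
width: 0.0849
gripper_force: 0.0
```

step_arm(series=[[0,0,0,7.1],[0,0,0,7.1],[0,0,0,7.1],[0,0,0,7.1],[0,0,0,7.1],[0,0,0,7.1],[0,0,0,7.1],[0,0,0,7.1],[0,0,0,7.1],[0,0,0,7.1],[0,0,0,7.1],[0,0,0,7.1],[0,0,0,1.3],[0,0,0,0],[0,0,0,0]])

```text
t: 28.73
eef_pos: [0.4393, 0.0953, 0.1597]
tcp_rot: [3.141, -0.0, 1.512]
contact_force: [0.0, 0.0, 0.4]
width: 0.0847
gripper_force: 0.0
```

```bash
python3 look.py w8 green_case:.048 brass_case:.024
```

```text
28.7333 [439.3  95.3 159.7] [ 1.7997e+02 -1.0000e-02  8.6640e+01]
wrist blue (array([635.3, 141. ]), 85.3, 70.5, -0.2) [412  73 100  81]
wrist green_case 0.84 [217. 113. 292. 239.] (array([439.4, 100.6]), 111.4, 56.4, 89.9)
wrist brass_case 0.68 [233. 239. 285. 255.] (array([436.6,  24.8]), 54.9, 15.9, -0.9)
```

step_arm(series=[[0.42,0,2,-1],[0,0,3.8,0],[0,0,3.8,0],[0,0,1.6,0],[0,0,1.0,0],[0,0,0.5,0],[0,0,0.3,0],[0,0,0,0],[0,0,0,0]])

```text
t: 29.63
eef_pos: [0.4403, 0.0997, 0.03]
tcp_rot: [3.14, -0.0, 1.527]
contact_force: [0.3, -0.5, 1.2]
width: 0.0849
gripper_force: 0.0
```

step_arm(series=[[0,0,0,0],[0,0,0,0],[0,0,0,0],[0,0,0,0],[0,0,0,0],[0,0,0,0],[0,0,0,0],[0,0,0,0]], fingers=4.5)

```text
t: 30.3
eef_pos: [0.4402, 0.0997, 0.0304]
tcp_rot: [3.14, -0.001, 1.527]
contact_force: [-1.2, -0.5, 6.8]
width: 0.055
gripper_force: 42.3
```

step_arm(series=[[0,0,-1,0],[0,0,-3,0],[0,0,-3.8,0],[0,0,-3.8,0],[0,0,-3.8,0],[0,0,-1.6,0],[-3.48,1.52,0,0],[-3.48,1.52,0,0],[-3.48,1.52,0,0],[-3.48,1.52,0,0],[-3.48,1.52,0,0],[-3.48,1.52,0,0],[-3.48,1.52,0,0],[-3.48,1.52,0,0],[-3.48,1.52,0,0],[-3.48,1.52,0,0],[-3.48,1.52,0,0]])

```text
t: 31.72
eef_pos: [0.5898, -0.292, 0.1988]
tcp_rot: [-3.141, -0.0, 1.527]
contact_force: [-0.1, 0.8, -1.1]
width: 0.0551
gripper_force: 43.1
```

step_arm(series=[[0,0,0,-7.1],[0,0,0,-7.1],[0,0,0,-7.1],[0,0,0,-7.1],[0,0,0,-7.1],[0,0,0,-7.1],[0,0,0,-7.1],[0,0,0,-7.1],[0,0,0,-7.1],[0,0,0,-7.1],[0,0,0,-7.1],[0,0,0,-7.1],[0,0,3,-0.3],[0,0,3.8,0],[0,0,3.8,0],[0,0,0,0],[0,0,0,0],[0,0,0,0]])

```text
t: 33.22
eef_pos: [0.5908, -0.2907, 0.095]
tcp_rot: [-3.141, 0.002, 3.019]
contact_force: [0.3, -0.7, -0.9]
width: 0.0551
gripper_force: 43.2
```

```bash
python3 look.py w9; python3 fit.py w9 132 6.4
```

```text
33.2167 [ 590.8 -290.7   95. ] [-1.7996e+02  1.1000e-01  1.7300e+02]
wrist green (array([ 545.3, -282.7]), 80.3, 29.5, 84.0) [209 114 105  41]
wrist green (array([ 593.1, -267.4]), 55.9, 46.1, -7.0) [258 157  59  67]
wrist green (array([ 586.1, -313.9]), 52.1, 47.9, -14.1) [197 158  58  65]
wrist brass (array([ 646.8, -151.6]), 123.6, 69.8, 4.9) [383 158  89 138]
edges 212 305 114 114 left/right [ 47.3 -35.1] [47.3 36.4] end [ 61.  -16.9] [61.  20.4]
bay centre rel TCP (tool x,y mm) [-2.    0.65] skew deg 0.0
case end rel [ 52.2 -26.7] [52.3 28.2] -> case ctr x -2.75
```

View pics/w9.png

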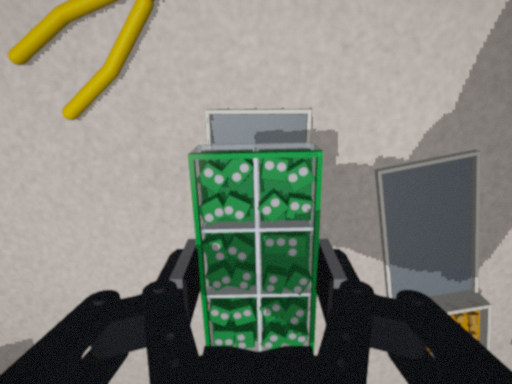

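Green is held level over its bay, with the bay end at row 111 and its sides at columns 209–310. It is aligned.

step_arm(series=[[0,0.1,2,0],[0,0,3,0],[0,0,2,0],[0,0,0.8,0],[0,0,0.3,0],[0,0,0.1,0],[0,0,0.1,0],[0,0,0.1,0],[0,0,0,0],[0,0,0,0]])

```text
t: 34.1
eef_pos: [0.5906, -0.2896, 0.0104]
tcp_rot: [-3.141, 0.002, 3.019]
contact_force: [-0.3, 0.4, -1.3]
width: 0.0551
gripper_force: 43.2
```

step_arm(series=[[0,0,0.1,0],[0,0,0.1,0],[0,0,0,0],[0,0,0,0]])

```text
t: 34.43
eef_pos: [0.5904, -0.2894, 0.0085]
tcp_rot: [-3.141, 0.001, 3.019]
contact_force: [-2.6, 0.5, 6.0]
width: 0.0549
gripper_force: 44.0
```

step_arm(series=[[0,0,0,0],[0,0,0,0],[0,0,0,0],[0,0,0,0],[0,0,0,0],[0,0,-1,0],[0,0,-3,0],[0,0,-3.8,0],[0,0,-3.8,0],[0,0,-3.8,0],[1.94,3.36,0,0],[1.94,3.36,0,0],[1.94,3.36,0,0],[1.94,3.36,0,0],[1.94,3.36,0,0],[1.94,3.36,0,0],[1.94,3.36,0,0],[1.94,3.36,0,0],[1.94,3.36,0,0],[1.94,3.36,0,0]], fingers=8.5)

```text
t: 36.1
eef_pos: [0.4375, 0.0694, 0.1623]
tcp_rot: [3.141, 0.002, 3.019]
contact_force: [0.1, 0.3, -0.8]
width: 0.0849
gripper_force: 0.0
```

step_arm(series=[[0,0,0,7.1],[0,0,0,7.1],[0,0,0,7.1],[0,0,0,7.1],[0,0,0,7.1],[0,0,0,7.1],[0,0,0,7.1],[0,0,0,7.1],[0,0,0,7.1],[0,0,0,7.1],[0,0,0,7.1],[0,0,0,7.1],[0,0,0,1.3],[0,0,0,0],[0,0,0,0]])

```text
t: 37.35
eef_pos: [0.4385, 0.0679, 0.1617]
tcp_rot: [3.141, -0.0, 1.512]
contact_force: [0.3, 1.1, 0.1]
width: 0.085
gripper_force: 0.0
```

```bash
python3 look.py w10 brass_case:.024
```

```text
37.35 [438.5  67.9 161.7] [ 1.7996e+02 -1.0000e-02  8.6640e+01]
wrist brass_case 0.68 [221. 112. 283. 231.] (array([437.7,  72.3]), 111.3, 57.6, 89.4)
```

step_arm(series=[[0.44,-0.1,2,-1.5],[0,0,3.8,0],[0,0,3.8,0],[0,0,3.2,0],[0,0,1.5,0],[0,0,0.8,0],[0,0,0.5,0],[0,0,0,0],[0,0,0,0]])

```text
t: 38.2
eef_pos: [0.4387, 0.0725, 0.0062]
tcp_rot: [3.14, -0.0, 1.536]
contact_force: [-1.0, 0.4, 0.1]
width: 0.0852
gripper_force: 0.0
```

step_arm(series=[[0,0,0,0],[0,0,0,0],[0,0,0,0],[0,0,0,0],[0,0,0,0],[0,0,0,0],[0,0,0,0],[0,0,0,0]], fingers=4.5)

```text
t: 38.87
eef_pos: [0.4387, 0.0725, 0.0065]
tcp_rot: [3.139, -0.001, 1.536]
contact_force: [-1.6, 0.1, 5.6]
width: 0.0549
gripper_force: 43.0
```

step_arm(series=[[0,0,-1,0],[0,0,-3,0],[0,0,-3.8,0],[0,0,-3.8,0],[0,0,-3.8,0],[0,0,-3.8,0],[-2.71,2.7,0,0],[-2.71,2.7,0,0],[-2.71,2.7,0,0],[-2.71,2.7,0,0],[-2.71,2.7,0,0],[-2.71,2.7,0,0],[-2.71,2.7,0,0],[-2.71,2.7,0,0]])

```text
t: 40.03
eef_pos: [0.6466, -0.1534, 0.1971]
tcp_rot: [-3.141, -0.0, 1.536]
contact_force: [1.3, 0.1, 0.1]
width: 0.055
gripper_force: 43.1
```

step_arm(series=[[0,0,0,-7.1],[0,0,0,-7.1],[0,0,0,-7.1],[0,0,0,-7.1],[0,0,0,-7.1],[0,0,0,-7.1],[0,0,0,-7.1],[0,0,0,-7.1],[0,0,0,-7.1],[0,0,0,-7.1],[0,0,0,-7.1],[0,0,0,-7.1],[0,0,0,-7.1],[0,0,3,-4.6],[0,0,3.8,0],[0,0,3.5,0],[0,0,0,0],[0,0,0,0],[0,0,0,0]])

```text
t: 41.62
eef_pos: [0.647, -0.1521, 0.0962]
tcp_rot: [-3.141, 0.002, -3.056]
contact_force: [0.6, 0.1, -0.9]
width: 0.0554
gripper_force: 43.2
```

```bash
python3 look.py w11; python3 fit.py w11 132 6.5
```

```text
41.6167 [ 647.  -152.1   96.2] [-1.7996e+02  1.2000e-01 -1.7510e+02]
wrist green (array([ 591.7, -294.3]), 125.8, 76.1, -6.8) [ 18   2 113 191]
wrist green (array([ 591.9, -317. ]), 37.7, 30.7, -6.3) [20 75 44 56]
wrist green (array([ 595. , -287.2]), 37.1, 24.7, -6.1) [66 87 35 49]
wrist green (array([ 631.9, -320.4]), 38.9, 30.3, -6.2) [ 24 129  41  53]
wrist green (array([ 634.7, -290.9]), 38.9, 24.4, -5.8) [ 67 137  33  50]
wrist red (array([662. , -12.4]), 124.6, 68.9, -6.9) [363 142 130 138]
edges 212 305 112 112 left/right [ 47.1 -35.5] [47.1 36.3] end [ 62.3 -17.2] [62.3 20.2]
bay centre rel TCP (tool x,y mm) [-0.7  0.4] skew deg 0.0
case end rel [ 52.2 -27. ] [52.2 27.9] -> case ctr x -2.799999999999997
```

View pics/w11.png

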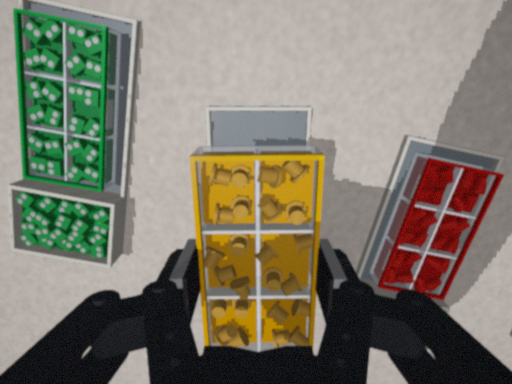

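Brass is aligned over its bay (bay end at row 109, sides at columns 209–310), and green and red sit flat in theirs. Lowering it now.

step_arm(series=[[0.1,0,2,0],[0,0,3,0],[0,0,2,0],[0,0,0.8,0],[0,0,0.4,0],[0,0,0.1,0],[0,0,0.1,0],[0,0,0.1,0],[0,0,0,0],[0,0,0,0]])

```text
t: 42.5
eef_pos: [0.6456, -0.1521, 0.0105]
tcp_rot: [-3.141, 0.002, -3.056]
contact_force: [0.3, -0.3, -0.9]
width: 0.0552
gripper_force: 43.2
```

step_arm(series=[[0,0,0.1,0],[0,0,0.1,0],[0,0,0,0],[0,0,0,0]])

```text
t: 42.83
eef_pos: [0.6455, -0.1521, 0.0087]
tcp_rot: [-3.141, 0.002, -3.056]
contact_force: [-2.8, 0.3, 5.9]
width: 0.055
gripper_force: 44.0
```

Touching the floor. I'll release, lift away and check.

step_arm(series=[[0,0,0,0],[0,0,0,0],[0,0,0,0],[0,0,0,0],[0,0,0,0],[0,0,-1,0],[0,0,-3,0],[0,0,-3.8,0],[0,0,-3.8,0],[0,0,-3.8,0],[3.5,1,0,0],[3.5,1,0,0],[3.5,1,0,0],[3.5,1,0,0],[3.5,1,0,0],[3.5,1,0,0],[0,0,0,0],[0,0,0,0],[0,0,0,0]], fingers=8.5)

```text
t: 44.42
eef_pos: [0.4316, -0.1104, 0.1626]
tcp_rot: [-3.141, 0.003, -3.056]
contact_force: [-0.0, -0.4, 0.1]
width: 0.0853
gripper_force: 0.0
```

Run:
```python
from h import *
a=get_image("scene")[130:370,90:430,::-1];cv2.imwrite("pics/s12.png",cv2.resize(a,None,fx=2.3,fy=2.3))
```

```text
(no output)
```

View pics/s12.png

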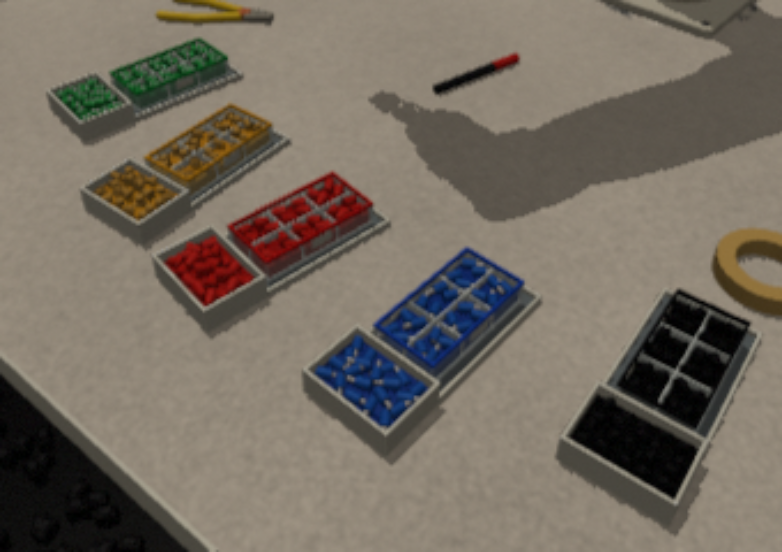

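All five cases lie flat in the matching bays, and the arm is clear.

```bash
python3 -c "
from bench import workorder;print(workorder.close_job())"
```

```text
the job is handed in; nothing more can be done
None
```

All five cases are in the bays holding the same parts, each lowered level until it touched the floor and lying flat in the last picture; I handed the job in after about 45 s of the 120 s allowed.

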